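# Set a pointer hub to the mark on a gluing stand

## Task

Get the hub with the pointer nose ready for gluing: lay it flat on the sloping board of the stand, down against both dowels, turned so that its nose points straight at the steel mark rib, and let go of it. Then swing the wooden hold-down over the hub's edge as far as it goes. Leave the plain hub and the other things on the bench where they are.

Things in the scene. Friction and masses are not known exactly. Their poses are not given: they have to be found in the camera images.
- nosed_hub: Loose 70 g plywood hub lying flat: disc 60 mm across, 12 thick; grip bar on top (40 mm along x, 12 mm along y, z = 12 to 40 mm); one pointer nose (10 mm wide, z = 4 to 12 mm) sticking out of the edge towards +x to 42 mm from the axis. Origin: centre of the underside; z is the axis. Starts with its nose within 70 degrees of the robot's right (world -y).
- nose_tip (a point): Tip of that hub's nose, 42 mm from the axis along the hub's x, 8 mm above its underside.
- plain_hub: A second loose hub, the same disc and grip bar but with no nose. Not to be used. Origin: centre of the underside.
- board: Sloping plywood board of the fixed gluing stand, tilted 30 degrees, rising towards the robot's right. Origin: on its face where the hub's underside centre belongs, 60 mm above the bench. x up the slope, y level (away from the robot), z square out. It spans x -61..69, y -105..60 mm. Two dowels (8 mm across, 14 high) at (-26, 22) and (-26, -22) mm; a hub centred on the origin lies against both.
- mark (a point): Lower end of the mark: a raised dark steel rib 6 mm wide, 16 mm long, 3 mm high, on the board straight up the slope from the hub's place (x = 47 to 63 mm, y = 0 in the board's frame).
- holddown (a joint): Hinge (rad) of the hold-down: wooden arm 60 mm long, 18 wide, 14 to 22 mm above the board, turning about the board's z on a pivot at (0, -85) mm of the board. 0: at its stop, pointing to the board's +y, its end over the hub's edge, 2 mm above the disc. Grows as it swings up the slope; at 1.57 it points to the board's +x. Starts open (1.0 to 1.5) and stays where it is left.
- peg_top (a point): Top of the hold-down's upright wooden peg (14 mm across, standing 26 mm above the arm, its top 48 mm above the board), 45 mm from the pivot.
- gear_motor: Yellow and grey gear motor, 44 x 115 x 20 mm, lying on the bench; bystander.
- screwdriver: Screwdriver with green handle, 145 mm long; bystander.
- tape_roll: Roll of masking tape, 100 mm across, 25 mm high; bystander.
- marker: Black and white marker pen, 135 mm long, 16 mm thick; bystander.
- spare_gear: Plywood gear, 42 mm across, 9 mm thick; bystander.

How it is judged:
By the outcome, as a careful person would: the job done as asked, in the order asked, and still so for the second after the job is handed in, with the robot touching nothing.
It also fails if it takes over 51 s, if anything falls off the work surface, if the arm or the gripper's body presses on something with over 40 N, if the wrist force passes 120 N, or if a joint passes its speed limit or range.

## Robot

A 7-joint arm with a two-finger parallel gripper is mounted at the origin on a cart in front of the work surface, level with it; the furniture and walls round the work are solid. World frame = base frame: x ahead of the robot, y to its left, z up, the work surface at z = 0. Lengths are in m, angles in rad, forces in N, time in s.
With the tool pointing down it reaches from about 0.4 to 0.85 m from the base axis. Payload 4.4 kg.
Tool frame: the origin (TCP) lies midway between the tips of the shut fingers; the grasp point (between the pads) lies 19 mm behind it; z points along the fingers, y is the line along which they close (so a half turn about z gives the same grasp; the last joint's range is limited). The gripper opens to 94 mm and grips with 3 to 60 N. Pads are 16 mm wide; open, the fingers measure 119 mm over their backs; the gripper's body (75 mm by 177 mm) begins 78 mm behind the grasp point.
Start: joints at [1.066, 0.628, 0.038, 1.517, -0.027, 0.996, -0.02], TCP at [0.276, -0.588, 0.205] pointing down, gripper open.
Joint ranges: [-3.06, 3.06], [-0.37, 2.12], [-1.25, 1.32], [0.18, 2.47], [-1.1, 4.24], [0.23, 1.98], [-2.94, 2.94]. Speed limits (rad/s): [2.57, 2.57, 3.14, 3.14, 3.14, 3.14, 3.14].

## Interface

Orientations are given as a unit quaternion [w, x, y, z].
In Python, from plant import manip, optics gives the robot as it stands.
- The arm moves only by the tool drive_tool, never from a script. Its argument "plan" is a list of rows, each a list of 3 entries, a list of its own where there are three numbers: the shift along the tool's x, y, z in m, then the turn, a rotation vector about the tool's x, y, z in rad, then the finger opening in m, from 0 to 0.094. In form: [[[x, y, z], [wx, wy, wz], claw], ...]. A call has 1 to 5 rows; each row shifts and turns the commanded pose from where the row before left it, along the tool's axes as they then stand; what a row does not reach is not made up. A row lasts 1/8 s, in which the tool goes at most 62.5 mm and 10.7 degrees, less where a joint would pass 70% of its speed; a pose out of reach is approached as far as the arm can. A call is refused whole if a number of a shift passes 0.0625 or a number of a turn 0.188, either way. A call with a gripper value outside its range is refused whole. The fingers move at their own pace and stop on an object; "grip_force" is the grip in N (left out, the last holds). Time passes only in rows, so rows that do not move let the fingers close. It gives the time, the measured TCP pose, the force, the opening and the grip force at its end, in the units of the state.
- manip.get_obs(): the state, without advancing time (a new reading comes with each control period).
- optics.capture(name): name is "scene" or "top" or "wrist"; returns the picture (384x512x3 uint8, red, green, blue); there is no depth.
- optics.camera_model(name): a dict with "fx", "fy", "cx", "cy" (pixels), "distortion" ([k1, k2, p1, p2, k3] as OpenCV has them; the pictures are not rectified), "rvec" (rotation vector, rad) and "tvec" (3), from world to camera coordinates, as OpenCV has them. Camera axes: x right, y down, z forward; pixel columns grow to the right and rows downward; lengths in m; the calibration is good to about 2 mm. A picture is of the moment at which its call begins: read the wrist's pose just before it. camera_model takes no time and is no camera call; for the wrist camera it gives the pose at the moment of the call.
- manip.hand_in(): hands the job in; it is judged then, once.
The state is a dict: "time_s": time; "joints": joint angles; "joint_velocities": joint speeds; "effort": joint torques, N m; "ee_pos": TCP position; "eef_rot": TCP orientation; "contact_force": force on the tool from outside, world axes, zero at the start; "moment": the same for the moment, N m; "opening": finger opening in m; "gripper_force": force on a finger pad.
Only numpy, scipy, OpenCV 4.12 (cv2) and the standard library are available. Lean on these libraries where they do the work, as an engineer would, in place of code of your own. Each camera call takes 0.05 s, during which the arm holds its last target. There are 200 camera calls.

## Working session

There is one attempt and no reset: what is moved stays moved. The work goes in short steps, Python scripts to look and compute and a tool call to move; the robot and the scene stay as the last step left them, time stands still between calls to the robot, and variables do not carry over. Pictures are saved under pics/ and viewed, at most 10 in all, crops included, and the job is handed in when it is done.

Besides the shell and the picture viewer there is one more tool, called after "Emit:" by a JSON object that holds its "op" and its "data", one argument or row to a line. drive_tool: Moves the arm, as the interface text tells. Its arguments: {"type":"object","properties":{"plan":{"type":"array"},"grip_force":{"type":"number"}},"required":["plan"]}

```bash
mkdir -p pics; cat > h.py <<'E'
import numpy as np, cv2
from scipy.spatial.transform import Rotation as R
from plant import manip, optics
def save(n,f):
    im=optics.capture(n); cv2.imwrite('pics/'+f,im[:,:,::-1]); return im
def ray(n,px,m=None):
    m=m or optics.camera_model(n)
    K=np.array([[m['fx'],0,m['cx']],[0,m['fy'],m['cy']],[0,0,1.]])
    u=cv2.undistortPoints(np.array(px,float).reshape(-1,1,2),K,np.array(m['distortion']))[:,0]
    Rm=cv2.Rodrigues(np.array(m['rvec'],float))[0]; t=np.array(m['tvec'],float).ravel()
    d=np.c_[u,np.ones(len(u))]@Rm
    return -Rm.T@t, d/np.linalg.norm(d,axis=1)[:,None]
def onz(n,px,z,m=None):
    o,d=ray(n,px,m); return o+d*((z-o[2])/d[:,2])[:,None]
def tri(n1,p1,n2,p2):
    A=np.zeros((3,3));b=np.zeros(3)
    for n,p in((n1,p1),(n2,p2)):
        o,d=ray(n,[p]);P=np.eye(3)-np.outer(d[0],d[0]);A+=P;b+=P@o
    return np.linalg.solve(A,b)
def proj(n,P,m=None):
    m=m or optics.camera_model(n)
    K=np.array([[m['fx'],0,m['cx']],[0,m['fy'],m['cy']],[0,0,1.]])
    return cv2.projectPoints(np.array(P,float).reshape(-1,1,3),np.array(m['rvec'],float),np.array(m['tvec'],float),K,np.array(m['distortion']))[0][:,0]
E
python3 - <<'E'
from h import *
a=save('scene','s0.png');b=save('top','t0.png')
o=manip.get_obs();print(o['time_s'],o['ee_pos'],o['eef_rot'])
E
```

```text
0.1 [ 0.27594347 -0.58785241  0.20466853] [-8.28472112e-04  9.76024706e-01  2.17658111e-01 -1.83125988e-04]
```

View pics/t0.png

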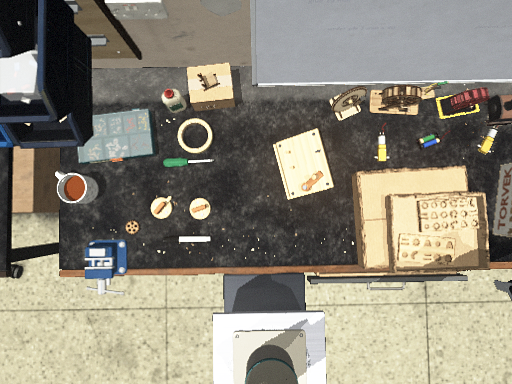

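View pics/s0.png

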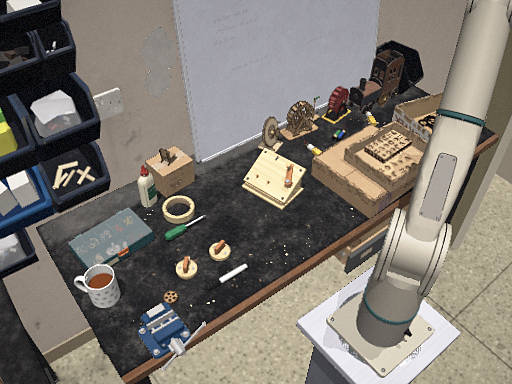

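The top view shows the nosed hub near (162,208), the plain hub near (200,208), and the stand near (302,163). I'll calibrate and take closer crops.

```bash
python3 - <<'E'
from h import *
for n in('top','scene'):
    m=optics.camera_model(n);print(n,ray(n,[[256,192]],m),proj(n,[[0.276,-.588,.2],[0,0,0],[.5,0,0],[.5,.3,0],[.5,-.3,0]],m).round().tolist(),m['fx'],m['distortion'])
t=cv2.imread('pics/t0.png');s=cv2.imread('pics/s0.png')
A=cv2.resize(t[120:205,265:340],None,fx=5,fy=5,interpolation=cv2.INTER_CUBIC)
B=cv2.resize(t[185:230,142:217],None,fx=5,fy=5,interpolation=cv2.INTER_CUBIC)
C=cv2.resize(s[140:220,235:315],None,fx=5,fy=5,interpolation=cv2.INTER_CUBIC)
c=np.zeros((590,790,3),np.uint8)
A=A[:360];c[:360,:375]=A; c[362:587,:375]=B; c[:400,380:780]=C
cv2.imwrite('pics/c0.png',c)
print(onz('top',[[162,208],[200,208],[302,163]],0.0))
E
```

```text
top (array([0.43065907, 0.03168909, 1.22835319]), array([[ 0.05206415, -0.00230801, -0.99864108]])) [[513.0, 273.0], [270.0, 367.0], [266.0, 190.0], [162.0, 192.0], [369.0, 188.0]] 425.40537794917094 [-0.01961887  0.          0.          0.          0.        ]
scene (array([-0.27834419,  0.65301976,  1.09561378]), array([[ 0.55279808, -0.44837523, -0.70240582]])) [[450.0, 131.0], [380.0, 327.0], [261.0, 213.0], [178.0, 259.0], [330.0, 175.0]] 479.3844895812524 [-0.14919122  0.          0.          0.          0.        ]
[[ 0.45358557  0.3007491   0.        ]
 [ 0.45154479  0.19115303  0.        ]
 [ 0.57656411 -0.10641401  0.        ]]
```

View pics/c0.png

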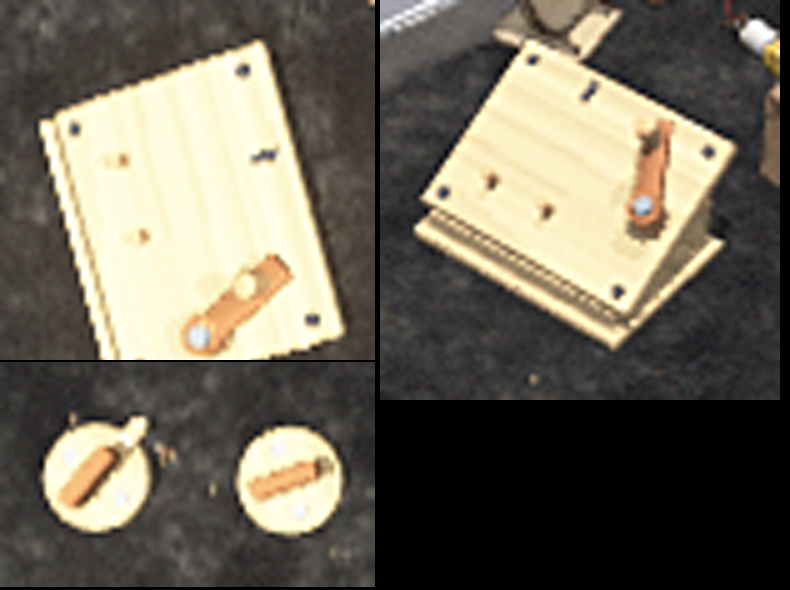

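The crops show the board clearly: dowels, mark rib, silver pivot, and peg. The nose on the left hub points up and to the right in the top view. Next I'll do a coarse point fit of the board and hub.

```bash
cat >> h.py <<'E'
def bframe(p):  # p = x,y,yaw(azimuth of upslope)[,z]
    a=p[2]; x=np.array([np.cos(a)*np.cos(np.pi/6),np.sin(a)*np.cos(np.pi/6),.5])
    y=np.array([-np.sin(a),np.cos(a),0]); 
    M=np.c_[x,y,np.cross(x,y)]; return M,np.array([p[0],p[1],p[3] if len(p)>3 else .06])
E
cat > fit.py <<'E'
from h import *
from scipy.optimize import least_squares
pts={'d1':(-26,22,14),'d2':(-26,-22,14),'mk':(55,0,3),'c++':(69,60,0),'c+-':(69,-105,0),'pv':(0,-85,24),'c-+':(-61,60,0),'c--':(-61,-105,0)}
f=lambda x,y,ox,oy:(ox+(x+.5)/5-.5,oy+(y+.5)/5-.5)
T={k:f(*v,265,120) for k,v in {'d1':(125,160),'d2':(144,236),'mk':(265,155),'c++':(264,40),'c+-':(345,333),'pv':(200,337)}.items()}
S={k:f(v[0]-380,v[1],235,140) for k,v in {'d1':(492,181),'d2':(547,210),'mk':(590,90),'c++':(530,40),'c+-':(735,148),'pv':(641,206),'c-+':(420,198),'c--':(632,318)}.items()}
mt,ms=optics.camera_model('top'),optics.camera_model('scene')
def res(p):
    M,o=bframe(p);r=[]
    for m,D in((mt,T),(ms,S)):
        P=[o+M@(np.array(pts[k])/1000) for k in D]
        r.append(proj(None,P,m)-np.array(list(D.values())))
    return np.vstack(r)
for s in[1,-1]:
    q=least_squares(lambda p:res(p).ravel(),[.57,-.1,-1.3],loss='soft_l1');print(q.x,q.cost)
    break
print(res(q.x).round(1).tolist())
B=bframe(q.x)
print('peg',tri('top',f(245,285,265,120),'scene',f(658-380,130,235,140)))
g=lambda x,y:(142+(x+.5)/5-.5,185+(y-362+.5)/5-.5)
c=onz('top',[g(97,477)],.012)[0];n=onz('top',[g(141,423)],.010)[0];print('hub',c,n,np.degrees(np.arctan2(n[1]-c[1],n[0]-c[0])),np.linalg.norm(n-c))
o=manip.get_obs();m=optics.camera_model('wrist');Rm=cv2.Rodrigues(np.array(m['rvec'],float))[0];w=o['eef_rot'];Rt=R.from_quat([*w[1:],w[0]]).as_matrix()
cw=-Rm.T@np.array(m['tvec']).ravel();print('cam in tool',Rt.T@(cw-o['ee_pos']),'axes(tool) rows',(Rm@Rt).round(3).tolist(),m['fx'])
E
python3 fit.py
```

```text
[ 0.58709188 -0.09511586 -1.32656158] 6.468825317860588
[[-1.8, 0.3], [-1.4, 0.3], [0.2, 0.2], [-0.5, 0.4], [-0.1, 0.6], [0.5, -0.1], [-0.3, -1.9], [-0.3, -1.7], [0.2, -0.1], [0.1, -0.7], [0.6, -1.0], [0.8, -0.1], [0.3, 0.1], [-1.0, -0.7]]
peg [ 0.52385325 -0.12568406  0.11602786]
hub [0.45455569 0.30097307 0.012     ] [0.48503809 0.27605137 0.01      ] -39.26862388302502 0.03942419931457235
cam in tool [ 0.06555176  0.00093502 -0.18061181] axes(tool) rows [[0.001, 1.0, -0.001], [-0.973, 0.0, -0.23], [-0.23, 0.001, 0.973]] 342.1831327826594
```

```bash
cat >> h.py <<'E'
from scipy.spatial.transform import Slerp
def cur():
    o=manip.get_obs();w=o['eef_rot'];return np.array(o['ee_pos']),R.from_quat([*w[1:],w[0]])
def rot_az(az):  # tool down, closing axis at azimuth az (deg)
    a=np.radians(az);return R.from_matrix(np.array([[-np.sin(a),np.cos(a),0],[np.cos(a),np.sin(a),0],[0,0,-1]]).T)
def plan(wps,claw,vm=.055,vr=.17,start=None):
    p,r=start or cur();out=[]
    for P,Q in wps:
        P=np.array(P,float);n=max(1,int(np.ceil(max(np.abs(P-p).max()*1.15/vm,np.linalg.norm(P-p)/vm,(r.inv()*Q).magnitude()/vr))))
        S=Slerp([0,1],R.concatenate([r,Q]));p0=p
        for i in range(1,n+1):
            d=np.round(r.as_matrix().T@(p0+(P-p0)*i/n-p),3);w=np.round((r.inv()*S(i/n)).as_rotvec(),2)
            out.append([d.tolist(),w.tolist(),claw]);p=p+r.as_matrix()@d;r=r*R.from_rotvec(w)
        out.append('--')
    for k in out:print(k)
    return p,r
E
python3 - <<'E'
from h import *
plan([((.55,-.10,.28),rot_az(14))],.05)
E
```

```text
[[0.041, -0.03, -0.007], [-0.0, -0.0, -0.13], 0.05]
[[0.045, -0.023, -0.007], [-0.0, -0.0, -0.12], 0.05]
[[0.048, -0.019, -0.006], [-0.0, -0.0, -0.13], 0.05]
[[0.049, -0.012, -0.007], [-0.0, -0.0, -0.12], 0.05]
[[0.051, -0.006, -0.007], [-0.0, -0.0, -0.13], 0.05]
[[0.051, 0.0, -0.007], [-0.0, -0.0, -0.12], 0.05]
[[0.05, 0.007, -0.007], [-0.0, -0.0, -0.13], 0.05]
[[0.049, 0.013, -0.006], [-0.0, -0.0, -0.12], 0.05]
[[0.047, 0.019, -0.007], [-0.0, -0.0, -0.13], 0.05]
[[0.045, 0.025, -0.007], [-0.0, -0.0, -0.12], 0.05]
[[0.041, 0.03, -0.007], [-0.0, -0.0, -0.13], 0.05]
--
```

Emit:
{"op": "drive_tool", "data": {
  "plan": [
    [[0.041,-0.03,-0.007],[0,0,-0.13],0.05],
    [[0.045,-0.023,-0.007],[0,0,-0.12],0.05],
    [[0.048,-0.019,-0.006],[0,0,-0.13],0.05],
    [[0.049,-0.012,-0.007],[0,0,-0.12],0.05],
    [[0.051,-0.006,-0.007],[0,0,-0.13],0.05]
  ]
}}

```text
time_s: 0.72
ee_pos: [0.4015, -0.3648, 0.2395]
eef_rot: [-0.0, 0.86, 0.511, -0.0]
contact_force: [0.2, 0.2, -0.3]
opening: 0.0506
gripper_force: 0.0
```

Emit:
{"op": "drive_tool", "data": {
  "plan": [
    [[0.051,0,-0.007],[0,0,-0.12],0.05],
    [[0.05,0.007,-0.007],[0,0,-0.13],0.05],
    [[0.049,0.013,-0.006],[0,0,-0.12],0.05],
    [[0.047,0.019,-0.007],[0,0,-0.13],0.05],
    [[0.045,0.025,-0.007],[0,0,-0.12],0.05]
  ]
}}

```text
time_s: 1.35
ee_pos: [0.526, -0.1433, 0.2735]
eef_rot: [-0.0, 0.663, 0.749, -0.0]
contact_force: [1.2, -0.0, 0.2]
opening: 0.0492
gripper_force: 0.0
```

Emit:
{"op": "drive_tool", "data": {
  "plan": [
    [[0.041,0.03,-0.007],[0,0,-0.13],0.05],
    [[0,0,0],[0,0,0],0.05],
    [[0,0,0],[0,0,0],0.05]
  ]
}}

```text
time_s: 1.72
ee_pos: [0.55, -0.1012, 0.2799]
eef_rot: [-0.0, 0.615, 0.789, -0.001]
contact_force: [0.6, -1.2, -0.1]
opening: 0.0501
gripper_force: 0.0
```

```bash
python3 - <<'E'
from h import *
import pickle
m=optics.camera_model('wrist');im=save('wrist','w1.png');pickle.dump(m,open('w1.pkl','wb'))
p,r=cur();print(p,r.as_matrix().round(3).tolist(),manip.get_obs()['time_s'])
# overlay predicted board points from coarse fit
M,o=bframe([.587,-.095,-1.3266])
cv2.imwrite('pics/w1b.png',cv2.resize(im[:,:,::-1],(800,600),interpolation=cv2.INTER_CUBIC))
for k in((-26,22,14),(-26,-22,14),(47,0,3),(63,0,3),(0,-85,24),(69,60,0),(69,-105,0),(-61,60,0),(-61,-105,0)):print(k,(proj('w',o+M@(np.array(k)/1000),m)[0]*800/512).round())
plan([((.44,.29,.17),rot_az(50.7))],.05)
E
```

```text
[ 0.54973404 -0.10188477  0.27994053] [[-0.243, 0.97, -0.002], [0.97, 0.243, -0.001], [-0.001, -0.002, -1.0]] 1.775
(-26, 22, 14) [487. 226.]
(-26, -22, 14) [429. 225.]
(47, 0, 3) [459. 324.]
(63, 0, 3) [459. 345.]
(0, -85, 24) [341. 253.]
(69, 60, 0) [542. 355.]
(69, -105, 0) [314. 354.]
(-61, 60, 0) [530. 193.]
(-61, -105, 0) [323. 192.]
[[0.045, -0.001, 0.012], [-0.0, -0.0, -0.07], 0.05]
[[0.045, 0.002, 0.012], [-0.0, -0.0, -0.07], 0.05]
[[0.045, 0.005, 0.013], [-0.0, -0.0, -0.07], 0.05]
[[0.045, 0.008, 0.012], [-0.0, -0.0, -0.07], 0.05]
[[0.044, 0.011, 0.012], [-0.0, -0.0, -0.08], 0.05]
[[0.042, 0.015, 0.012], [-0.0, -0.0, -0.07], 0.05]
[[0.042, 0.018, 0.012], [-0.0, -0.0, -0.07], 0.05]
[[0.04, 0.021, 0.013], [-0.0, -0.0, -0.07], 0.05]
[[0.039, 0.023, 0.012], [-0.0, -0.0, -0.07], 0.05]
--
```

View pics/w1b.png

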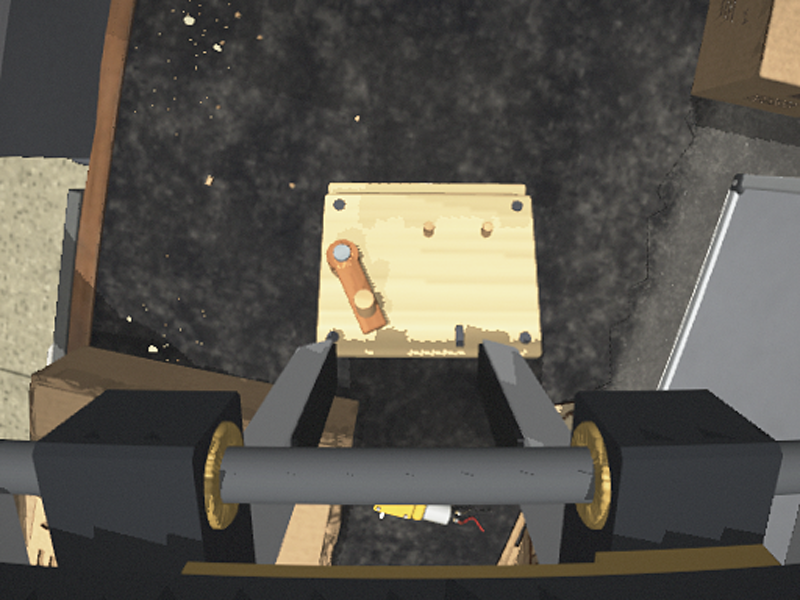

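The wrist view confirms the coarse board fit to about 1 px: dowels at (429,226) and (487,226), mark at (459,325–345), pivot at (342,252), peg top at (365,300). Now to the hub.

Emit:
{"op": "drive_tool", "data": {
  "plan": [
    [[0.045,-0.001,0.012],[0,0,-0.07],0.05],
    [[0.045,0.002,0.012],[0,0,-0.07],0.05],
    [[0.045,0.005,0.013],[0,0,-0.07],0.05],
    [[0.045,0.008,0.012],[0,0,-0.07],0.05],
    [[0.044,0.011,0.012],[0,0,-0.08],0.05]
  ]
}}

```text
time_s: 2.4
ee_pos: [0.4882, 0.1165, 0.219]
eef_rot: [0.0, 0.464, 0.886, -0.0]
contact_force: [0.7, 0.1, -0.8]
opening: 0.05
gripper_force: 0.0
```

Emit:
{"op": "drive_tool", "data": {
  "plan": [
    [[0.042,0.015,0.012],[0,0,-0.07],0.05],
    [[0.042,0.018,0.012],[0,0,-0.07],0.05],
    [[0.04,0.021,0.013],[0,0,-0.07],0.05],
    [[0.039,0.023,0.012],[0,0,-0.07],0.05],
    [[0,0,0],[0,0,0],0.05]
  ]
}}

```text
time_s: 3.02
ee_pos: [0.4386, 0.2934, 0.1697]
eef_rot: [-0.001, 0.333, 0.943, 0.0]
contact_force: [-0.6, -0.4, 0.2]
opening: 0.0497
gripper_force: 0.0
```

Emit:
{"op": "drive_tool", "data": {
  "plan": [
    [[0,0,0],[0,0,0],0.05],
    [[0,0,0],[0,0,0],0.05]
  ]
}}

```text
time_s: 3.28
ee_pos: [0.4412, 0.2893, 0.1706]
eef_rot: [0.0, 0.337, 0.942, -0.0]
contact_force: [-0.8, 0.2, 0.2]
opening: 0.0502
gripper_force: 0.0
```

```bash
python3 - <<'E'
from h import *
import pickle
m=optics.camera_model('wrist');im=save('wrist','w2.png');pickle.dump(m,open('w2.pkl','wb'))
p,r=cur();print(p,manip.get_obs()['time_s'])
print(proj('w',[[.4546,.301,.012],[.485,.276,.01]],m)*800/512)
cv2.imwrite('pics/w2b.png',cv2.resize(im[:,:,::-1],(800,600),interpolation=cv2.INTER_CUBIC))
E
```

```text
[0.44110562 0.28963639 0.17069303] 3.325
[[435.64976461 281.14093322]
 [434.60648521 338.32108424]]
```

View pics/w2b.png

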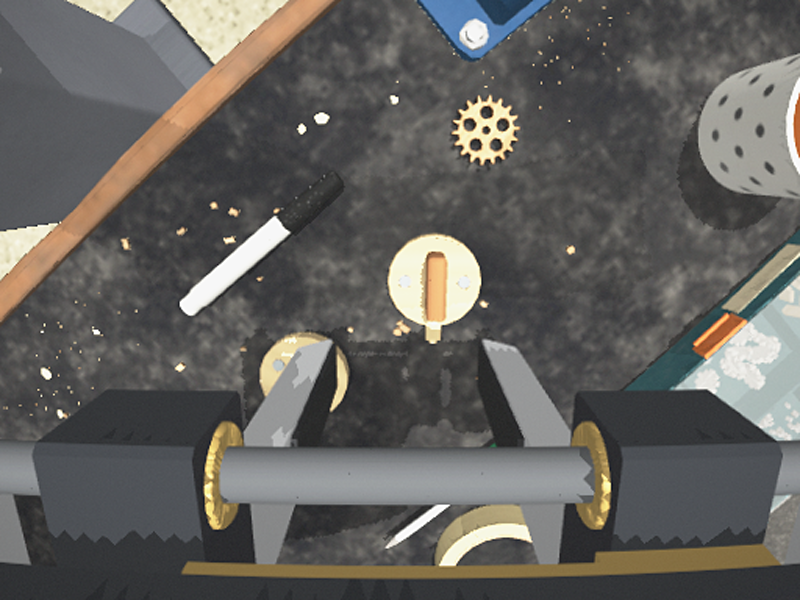

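The wrist view shows the nosed hub's disc centre at (434.5,280) and nose tip at (433,341). The bar is already almost aligned with the gripper.

```bash
python3 - <<'E'
from h import *
import pickle
m=pickle.load(open('w2.pkl','rb'));s=512/800
im=cv2.imread('pics/w2.png');hsv=cv2.cvtColor(im,cv2.COLOR_BGR2HSV)
mk=((hsv[...,2]>130)&(hsv[...,1]>40)).astype(np.uint8);roi=np.zeros_like(mk);roi[140:225,240:315]=1;mk*=roi
n,l,st,ce=cv2.connectedComponentsWithStats(mk);i=1+np.argmax(st[1:,4]);cnt=max(cv2.findContours((l==i).astype(np.uint8),0,1)[0],key=cv2.contourArea)
P=onz('w',cnt.reshape(-1,2),.012,m)[:,:2]
c=P.mean(0)
for _ in range(15):
    d=np.linalg.norm(P-c,axis=1);g=P[abs(d-.03)<.003];A=np.c_[2*g,np.ones(len(g))];q=np.linalg.lstsq(A,(g**2).sum(1),rcond=None)[0];c=q[:2]
print('disc',c,np.sqrt(q[2]+c@c),len(g))
T=onz('w',np.array([[433.5,341]])*s,.010,m)[0,:2];print('nose',T,np.linalg.norm(T-c),np.degrees(np.arctan2(*(T-c)[::-1])))
b=onz('w',np.array([[436,252],[436,322]])*s,.040,m)[:,:2];print('bar mid',b.mean(0),np.degrees(np.arctan2(*(b[1]-b[0])[::-1])))
p,r=cur();z=np.degrees(np.arctan2(*r.as_matrix()[:2,1][::-1]));print('tool az',z-90)
az=np.degrees(np.arctan2(*(T-c)[::-1]))+90
E
```

```text
disc [0.45336065 0.30021055] 0.029720207996474294 284
nose [0.48599827 0.27425716] 0.041698831822558804 -38.49167643329534
bar mid [0.45240049 0.30117369] -38.58153446061629
tool az -39.31467405252727
```

```bash
python3 - <<'E'
from h import *
plan([((.4533,.3004,.06),rot_az(51.5)),((.4533,.3004,.0155),rot_az(51.5))],.05,vm=.045)
E
```

```text
[[-0.001, 0.005, 0.037], [-0.0, 0.0, -0.0], 0.05]
[[-0.001, 0.006, 0.037], [-0.0, 0.0, -0.01], 0.05]
[[-0.001, 0.005, 0.037], [-0.0, 0.0, -0.0], 0.05]
--
[[0.0, 0.0, 0.022], [-0.0, 0.0, -0.0], 0.05]
[[0.0, 0.0, 0.022], [-0.0, 0.0, -0.0], 0.05]
--
```

Emit:
{"op": "drive_tool", "data": {
  "plan": [
    [[-0.001,0.005,0.037],[0,0,0],0.05],
    [[-0.001,0.006,0.037],[0,0,-0.014],0.05],
    [[-0.001,0.005,0.037],[0,0,0],0.05],
    [[0,0,0.022],[0,0,0],0.05],
    [[0,0,0.022],[0,0,0],0.05]
  ],
  "grip_force": 20
}}

```text
time_s: 3.95
ee_pos: [0.4533, 0.3009, 0.0148]
eef_rot: [0.0, 0.329, 0.944, -0.0]
contact_force: [1.0, 1.0, -0.4]
opening: 0.0502
gripper_force: 0.0
```

Emit:
{"op": "drive_tool", "data": {
  "plan": [
    [[0,0,0],[0,0,0],0.05],
    [[0,0,0],[0,0,0],0.05]
  ]
}}

```text
time_s: 4.2
ee_pos: [0.4532, 0.3019, 0.0163]
eef_rot: [0.0, 0.329, 0.944, 0.0]
contact_force: [0.2, 0.5, -0.8]
opening: 0.0501
gripper_force: 0.0
```

```bash
python3 - <<'E'
from h import *
p,r=cur();o=manip.get_obs();print(p,o['contact_force'],r.inv().as_matrix()@(np.array([.4533,.3004,.0155])-p), (r.inv()*rot_az(51.5)).as_rotvec())
E
```

```text
[0.45322207 0.30188268 0.01628457] [ 0.17978495  0.48489883 -0.78644093] [-0.00098127 -0.0011147   0.0007839 ] [0.00101574 0.00047277 0.00209992]
```

Aligned. Close and lift.

Emit:
{"op": "drive_tool", "data": {
  "plan": [
    [[-0.001,-0.001,0.0005],[0,0,0],0.02],
    [[0,0,0],[0,0,0],0],
    [[0,0,0],[0,0,0],0],
    [[0,0,0],[0,0,0],0],
    [[0,0,0],[0,0,0],0]
  ],
  "grip_force": 25
}}

```text
time_s: 4.82
ee_pos: [0.4528, 0.3008, 0.0151]
eef_rot: [0.0, 0.328, 0.945, 0.0]
contact_force: [0.6, 0.2, 1.6]
opening: 0.0121
gripper_force: 25.0
```

Emit:
{"op": "drive_tool", "data": {
  "plan": [
    [[0,0,0],[0,0,0],0],
    [[0,0,-0.03],[0,0,0],0],
    [[0,0,-0.05],[0,0,0],0],
    [[0,0,-0.05],[0,0,0],0],
    [[0,0,-0.03],[0,0,0],0]
  ]
}}

```text
time_s: 5.45
ee_pos: [0.453, 0.301, 0.1772]
eef_rot: [0.001, 0.328, 0.945, 0.001]
contact_force: [0.4, 0.2, -1.0]
opening: 0.0115
gripper_force: 25.0
```

Emit:
{"op": "drive_tool", "data": {
  "plan": [
    [[0,0,0],[0,0,0],0],
    [[0,0,0],[0,0,0],0]
  ]
}}

```text
time_s: 5.7
ee_pos: [0.4521, 0.2998, 0.1739]
eef_rot: [-0.0, 0.328, 0.945, -0.001]
contact_force: [0.1, -0.4, -1.3]
opening: 0.0116
gripper_force: 25.0
```

```bash
python3 - <<'E'
from h import *
import pickle
m=optics.camera_model('wrist');p,r=cur();im=save('wrist','w3.png');pickle.dump((m,p,r.as_quat()),open('w3.pkl','wb'))
print(p,r.as_matrix().round(3).tolist(),manip.get_obs()['opening'])
cv2.imwrite('pics/w3b.png',cv2.resize(im[150:384,180:370][:,:,::-1],None,fx=2.5,fy=2.5,interpolation=cv2.INTER_CUBIC))
# expected projections: disc centre top & nose with TCP 3.5mm above disc top
D=r.as_matrix()
for v in([0,0,.0035],[-.042,0,.0055],[.03,0,.0035],[0,.03,.0035],[0,-.03,.0035],[0.02,0,-.0245]):print(v,proj('w',p+D@np.array(v),m)[0])
E
```

```text
[0.452108   0.29979135 0.17394421] [[-0.784, 0.62, -0.001], [0.62, 0.784, -0.001], [0.0, -0.002, -1.0]] 0.012012489704478626
[0, 0, 0.0035] [262.19714909 229.27535676]
[-0.042, 0, 0.0055] [262.03403856 293.53410202]
[0.03, 0, 0.0035] [262.30457212 177.41176968]
[0, 0.03, 0.0035] [314.86058457 229.234528  ]
[0, -0.03, 0.0035] [209.51748266 229.16425896]
[0.02, 0, -0.0245] [262.57512303 209.35767008]
```

View pics/w3b.png

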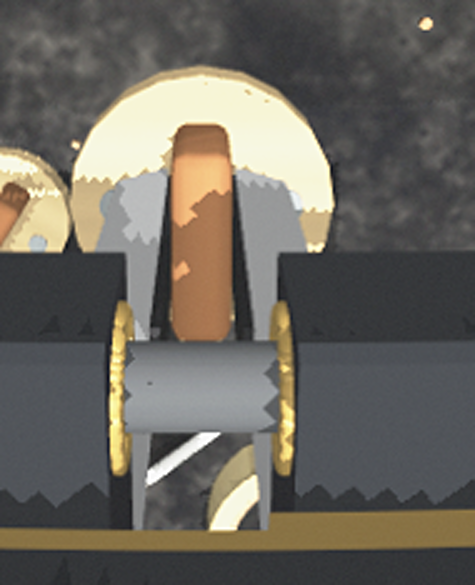

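The hub is held straight: disc edges at 209 and 314, top edge at 177 px, all matching the predicted, centred grasp to about 0.3 mm. Next I'll plan the carry.

```bash
cat >> h.py <<'E'
BP=[.5871,-.0951,-1.3266]
M,BO=bframe(BP)
PR=R.from_matrix(np.c_[-M[:,0],M[:,1],-M[:,2]])
def bp(x,y,z):return BO+M@np.array([x,y,z])
def inb(P):return M.T@(np.array(P)-BO)
E
python3 - <<'E'
from h import *
print(M.round(3),bp(.006,0,.0155))
s=plan([(bp(.006,0,.0855),PR)],0,vm=.05,vr=.12)
E
```

```text
[[ 0.209  0.97  -0.121]
 [-0.84   0.242  0.485]
 [ 0.5    0.     0.866]] [ 0.58648254 -0.09262192  0.07642339]
[[-0.036, -0.023, 0.004], [0.02, -0.06, 0.07], 0]
[[-0.036, -0.019, 0.007], [0.02, -0.05, 0.07], 0]
[[-0.038, -0.018, 0.009], [0.02, -0.06, 0.07], 0]
[[-0.039, -0.014, 0.011], [0.02, -0.05, 0.08], 0]
[[-0.038, -0.011, 0.014], [0.01, -0.06, 0.07], 0]
[[-0.038, -0.008, 0.016], [0.02, -0.06, 0.07], 0]
[[-0.038, -0.005, 0.019], [0.02, -0.05, 0.07], 0]
[[-0.037, -0.002, 0.02], [0.02, -0.06, 0.07], 0]
[[-0.036, 0.001, 0.023], [0.02, -0.05, 0.07], 0]
--
```

Emit:
{"op": "drive_tool", "data": {
  "plan": [
    [[-0.036,-0.023,0.004],[0.02,-0.06,0.07],0],
    [[-0.036,-0.019,0.007],[0.02,-0.05,0.07],0],
    [[-0.038,-0.018,0.009],[0.02,-0.06,0.07],0],
    [[-0.039,-0.014,0.011],[0.02,-0.05,0.08],0],
    [[-0.038,-0.011,0.014],[0.01,-0.06,0.07],0]
  ]
}}

```text
time_s: 6.38
ee_pos: [0.5223, 0.0998, 0.153]
eef_rot: [0.117, 0.488, 0.86, -0.089]
contact_force: [-0.0, -0.4, -0.6]
opening: 0.0119
gripper_force: 25.0
```

Emit:
{"op": "drive_tool", "data": {
  "plan": [
    [[-0.038,-0.008,0.016],[0.02,-0.06,0.07],0],
    [[-0.038,-0.005,0.019],[0.02,-0.05,0.07],0],
    [[-0.037,-0.002,0.02],[0.02,-0.06,0.07],0],
    [[-0.036,0.001,0.023],[0.02,-0.05,0.07],0],
    [[0,0,0],[0,0,0],0]
  ]
}}

```text
time_s: 7.0
ee_pos: [0.5776, -0.0606, 0.1359]
eef_rot: [0.202, 0.595, 0.761, -0.16]
contact_force: [-0.3, 1.6, -1.2]
opening: 0.0118
gripper_force: 25.0
```

Emit:
{"op": "drive_tool", "data": {
  "plan": [
    [[0,0,0],[0,0,0],0],
    [[0,0,0],[0,0,0],0]
  ]
}}

```text
time_s: 7.25
ee_pos: [0.5785, -0.0562, 0.1376]
eef_rot: [0.202, 0.594, 0.763, -0.157]
contact_force: [0.3, 0.7, 0.8]
opening: 0.0115
gripper_force: 25.0
```

```bash
python3 - <<'E'
from h import *
import pickle
m=optics.camera_model('wrist');p,r=cur();im=save('wrist','w4.png');pickle.dump(m,open('w4.pkl','wb'))
print('board coords',inb(p),(r.inv()*PR).as_rotvec(),manip.get_obs()['contact_force'],manip.get_obs()['time_s'])
cv2.imwrite('pics/w4b.png',cv2.resize(im[:,:,::-1],(800,600),interpolation=cv2.INTER_CUBIC))
for k in((-26,22,14),(-26,-22,14),(47,0,3),(63,0,3),(0,-85,24),(69,60,0),(-61,60,0),(-61,-105,0)):print(k,(proj('w',bp(*np.array(k)/1000),m)[0]*800/512).round())
plan([(bp(.006,0,.0215),PR),(bp(.006,0,.0165),PR)],0,vm=.025)
E
```

```text
board coords [0.00430533 0.00106478 0.08706596] [ 0.00290722 -0.00655486  0.00375031] [ 0.00878956  0.15138772 -0.7995053 ] 7.3
(-26, 22, 14) [451. 248.]
(-26, -22, 14) [359. 247.]
(47, 0, 3) [405. 383.]
(63, 0, 3) [404. 411.]
(0, -85, 24) [225. 305.]
(69, 60, 0) [514. 418.]
(-61, 60, 0) [527. 174.]
(-61, -105, 0) [193. 173.]
[[-0.001, -0.0, 0.022], [0.0, -0.0, 0.0], 0]
[[-0.0, -0.001, 0.022], [0.0, -0.0, 0.0], 0]
[[-0.001, -0.0, 0.022], [0.0, -0.01, 0.0], 0]
--
[[0.0, -0.0, 0.005], [0.0, 0.0, 0.0], 0]
--
```

View pics/w4b.png

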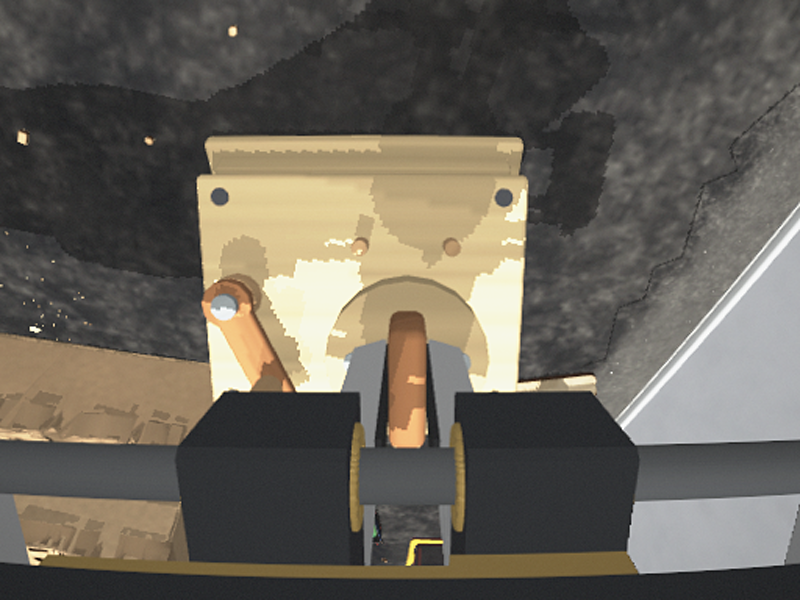

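Dowels are at (359,246) and (451,246), 1–2 px from prediction, and the hub hovers squarely above its place. Descending.

Emit:
{"op": "drive_tool", "data": {
  "plan": [
    [[-0.001,0,0.022],[0,0,0],0],
    [[0,-0.001,0.022],[0,-0.006,0.003],0],
    [[-0.001,0,0.02],[0,0,0],0],
    [[0,0,0],[0,0,0],0],
    [[0,0,0],[0,0,0],0]
  ]
}}

```text
time_s: 7.92
ee_pos: [0.5864, -0.0894, 0.0839]
eef_rot: [0.205, 0.595, 0.761, -0.158]
contact_force: [-0.4, -0.6, -0.8]
opening: 0.0118
gripper_force: 25.0
```

```bash
cat > st.py <<'E'
from h import *
p,r=cur();o=manip.get_obs();print('board',inb(p).round(4),'roterr',(r.inv()*PR).as_rotvec().round(4),'F board',(M.T@np.array(o['contact_force'])).round(1),o['opening'],o['time_s'])
E
python3 st.py
```

```text
board [0.007  0.0007 0.0235] roterr [ 0.0036  0.0001 -0.0009] F board [ 0.1 -0.5 -0.9] 0.011805226370256024 7.925
```

Emit:
{"op": "drive_tool", "data": {
  "plan": [
    [[0,-0.0005,0.005],[0.003,0,0],0],
    [[0,0,0.001],[0,0,0],0],
    [[0,0,0],[0,0,0],0]
  ],
  "grip_force": 15
}}

```text
time_s: 8.3
ee_pos: [0.5863, -0.0934, 0.0783]
eef_rot: [0.204, 0.595, 0.761, -0.16]
contact_force: [0.1, 0.9, -0.4]
opening: 0.0121
gripper_force: 15.0
```

Emit:
{"op": "drive_tool", "data": {
  "plan": [
    [[0,0,0.001],[0,0,0],0],
    [[0,0,0],[0,0,0],0]
  ]
}}

```text
time_s: 8.55
ee_pos: [0.5865, -0.0937, 0.0776]
eef_rot: [0.204, 0.595, 0.761, -0.16]
contact_force: [-0.9, 1.6, 3.7]
opening: 0.012
gripper_force: 15.0
```

Emit:
{"op": "drive_tool", "data": {
  "plan": [
    [[0,0,0.001],[0,0,0],0],
    [[0,0,0],[0,0,0],0]
  ]
}}

```text
time_s: 8.8
ee_pos: [0.5866, -0.0937, 0.0776]
eef_rot: [0.204, 0.595, 0.761, -0.16]
contact_force: [-5.1, 4.7, 11.2]
opening: 0.0116
gripper_force: 15.0
```

```bash
python3 st.py
```

```text
board [ 0.0075 -0.0002  0.0159] roterr [-0.      0.0012 -0.0014] F board [ 0.6 -3.9 12.6] 0.011649013944708837 8.8
```

On the board. Ease the pressure and slide down to the dowels.

Emit:
{"op": "drive_tool", "data": {
  "plan": [
    [[0.003,0,-0.0008],[0,0,0],0],
    [[0.002,0,0],[0,0,0],0],
    [[0.001,0,0],[0,0,0],0],
    [[0,0,0],[0,0,0],0]
  ]
}}

```text
time_s: 9.3
ee_pos: [0.5861, -0.0898, 0.0753]
eef_rot: [0.205, 0.595, 0.76, -0.16]
contact_force: [0.5, 1.0, 8.2]
opening: 0.012
gripper_force: 15.0
```

```bash
python3 st.py
```

```text
board [0.003  0.0003 0.0159] roterr [ 0.0001  0.0029 -0.002 ] F board [3.4 0.7 7.5] 0.011994884931429976 9.3
```

Emit:
{"op": "drive_tool", "data": {
  "plan": [
    [[0.001,0,0],[0,0,0],0],
    [[0.001,0,0],[0,0,0],0],
    [[0,0,0],[0,0,0],0]
  ]
}}

```text
time_s: 9.68
ee_pos: [0.5858, -0.088, 0.0743]
eef_rot: [0.205, 0.595, 0.76, -0.16]
contact_force: [-0.1, -0.9, 6.8]
opening: 0.0118
gripper_force: 15.0
```

Emit:
{"op": "drive_tool", "data": {
  "plan": [
    [[0.001,0,0],[0,0,0],0],
    [[0,0,0],[0,0,0],0]
  ]
}}

```text
time_s: 9.93
ee_pos: [0.5857, -0.0871, 0.0737]
eef_rot: [0.205, 0.595, 0.76, -0.16]
contact_force: [0.4, 0.0, 7.7]
opening: 0.012
gripper_force: 15.0
```

Emit:
{"op": "drive_tool", "data": {
  "plan": [
    [[0.001,0,0],[0,0,0],0],
    [[0,0,0],[0,0,0],0]
  ]
}}

```text
time_s: 10.18
ee_pos: [0.5854, -0.0862, 0.0732]
eef_rot: [0.205, 0.595, 0.76, -0.16]
contact_force: [0.1, 0.6, 6.8]
opening: 0.0121
gripper_force: 15.0
```

```bash
python3 st.py
```

```text
board [-0.0012  0.0005  0.0159] roterr [ 0.0006  0.0026 -0.0019] F board [2.9 0.3 6.2] 0.012072843440963028 10.175
```

Emit:
{"op": "drive_tool", "data": {
  "plan": [
    [[0.001,0,0],[0,0,0],0],
    [[0,0,0],[0,0,0],0]
  ]
}}

```text
time_s: 10.42
ee_pos: [0.5853, -0.0853, 0.0727]
eef_rot: [0.205, 0.595, 0.76, -0.16]
contact_force: [0.2, 0.5, 7.8]
opening: 0.0118
gripper_force: 15.0
```

```bash
python3 st.py
```

```text
board [-0.0022  0.0006  0.016 ] roterr [ 0.0007  0.0025 -0.0019] F board [3.6 0.3 7. ] 0.011798527231016914 10.425
```

Emit:
{"op": "drive_tool", "data": {
  "plan": [
    [[0.0008,0,0],[0,0,0],0],
    [[0,0,0],[0,0,0],0]
  ]
}}

```text
time_s: 10.68
ee_pos: [0.5852, -0.0852, 0.0727]
eef_rot: [0.206, 0.595, 0.76, -0.16]
contact_force: [0.8, 0.1, 8.4]
opening: 0.0115
gripper_force: 15.0
```

```bash
python3 st.py; python3 - <<'E'
from h import *
import pickle
m=optics.camera_model('wrist');im=save('wrist','w5.png');pickle.dump(m,open('w5.pkl','wb'))
cv2.imwrite('pics/w5b.png',cv2.resize(im[90:300,130:370][:,:,::-1],None,fx=3,fy=2.8,interpolation=cv2.INTER_CUBIC))
E
```

```text
board [-0.0023  0.0006  0.016 ] roterr [ 0.0005  0.0035 -0.0023] F board [4.3 0.8 7.2] 0.011490526982117426 10.675
```

View pics/w5b.png

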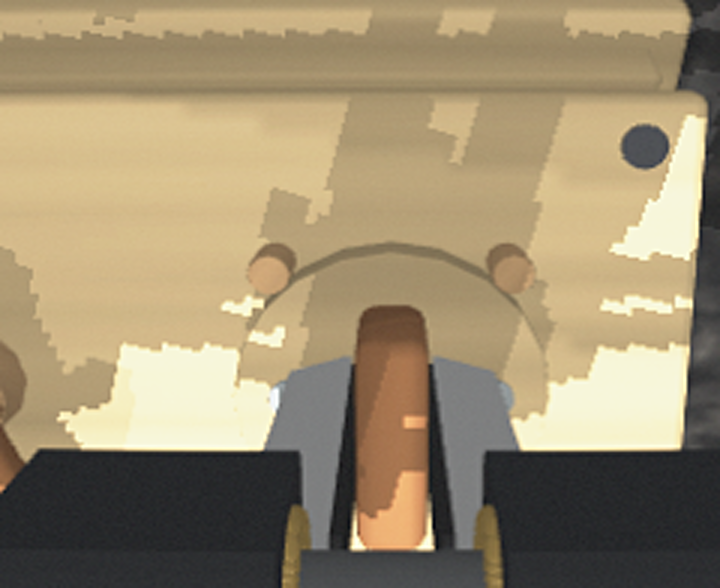

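The hub sits between the dowels, tops at (270,270) and (512,272) in the crop, with the rim reaching both. A final nudge should confirm contact.

Emit:
{"op": "drive_tool", "data": {
  "plan": [
    [[0.001,0,0],[0,0,0],0],
    [[0,0,0],[0,0,0],0]
  ]
}}

```text
time_s: 10.98
ee_pos: [0.5852, -0.0852, 0.0727]
eef_rot: [0.206, 0.595, 0.76, -0.16]
contact_force: [0.7, -0.0, 9.4]
opening: 0.0125
gripper_force: 15.0
```

```bash
python3 st.py
```

```text
board [-0.0024  0.0006  0.016 ] roterr [ 0.0004  0.0048 -0.003 ] F board [4.9 0.6 8.1] 0.012461326981964593 10.975
```

Firm contact: the force grows and nothing moves. Release and retreat square to the board.

Emit:
{"op": "drive_tool", "data": {
  "plan": [
    [[-0.0005,0,-0.0005],[0,0,0],0.012],
    [[0,0,0],[0,0,0],0.03],
    [[0,0,0],[0,0,0],0.03],
    [[0,0,-0.01],[0,0,0],0.03],
    [[0,0,-0.03],[0,0,0],0.03]
  ]
}}

```text
time_s: 11.6
ee_pos: [0.5777, -0.0643, 0.1056]
eef_rot: [0.203, 0.595, 0.761, -0.161]
contact_force: [-0.1, 0.1, 0.3]
opening: 0.0296
gripper_force: 0.0
```

Emit:
{"op": "drive_tool", "data": {
  "plan": [
    [[0,0,-0.04],[0,0,0],0.03],
    [[-0.02,0,-0.04],[0,0,0],0.03],
    [[-0.04,0,-0.03],[0,0,0],0.03],
    [[-0.03,0,0],[0,0,0],0.03],
    [[0,0,0],[0,0,0],0.03]
  ]
}}

```text
time_s: 12.22
ee_pos: [0.5847, -0.0879, 0.248]
eef_rot: [0.205, 0.597, 0.759, -0.159]
contact_force: [0.0, 0.1, 0.1]
opening: 0.0298
gripper_force: 0.0
```

Emit:
{"op": "drive_tool", "data": {
  "plan": [
    [[0,0,0],[0,0,0],0.03],
    [[0,0,0],[0,0,0],0.03]
  ]
}}

```text
time_s: 12.48
ee_pos: [0.5839, -0.0847, 0.245]
eef_rot: [0.203, 0.594, 0.761, -0.16]
contact_force: [-0.8, -0.2, -0.1]
opening: 0.0299
gripper_force: 0.0
```

```bash
python3 st.py; python3 - <<'E'
from h import *
import pickle
m=optics.camera_model('wrist');im=save('wrist','w6.png');pickle.dump(m,open('w6.pkl','wb'))
cv2.imwrite('pics/w6b.png',cv2.resize(im[90:290,150:400][:,:,::-1],None,fx=3,fy=3,interpolation=cv2.INTER_CUBIC))
for k in((-26,22,14),(-26,-22,14),(47,0,3),(63,0,3),(42,0,8),(0,-85,24),(0,0,12)):print(k,(3*(proj('w',bp(*np.array(k)/1000),m)[0]-[150,90])+1).round())
E
```

```text
board [ 0.0831 -0.0006  0.1657] roterr [-0.0016 -0.0003  0.0016] F board [-0.1 -0.8 -0.1] 0.029874608098340232 12.475
(-26, 22, 14) [408. -83.]
(-26, -22, 14) [265. -83.]
(47, 0, 3) [336. 151.]
(63, 0, 3) [335. 199.]
(42, 0, 8) [336. 137.]
(0, -85, 24) [57.  2.]
(0, 0, 12) [336.   3.]
```

View pics/w6b.png

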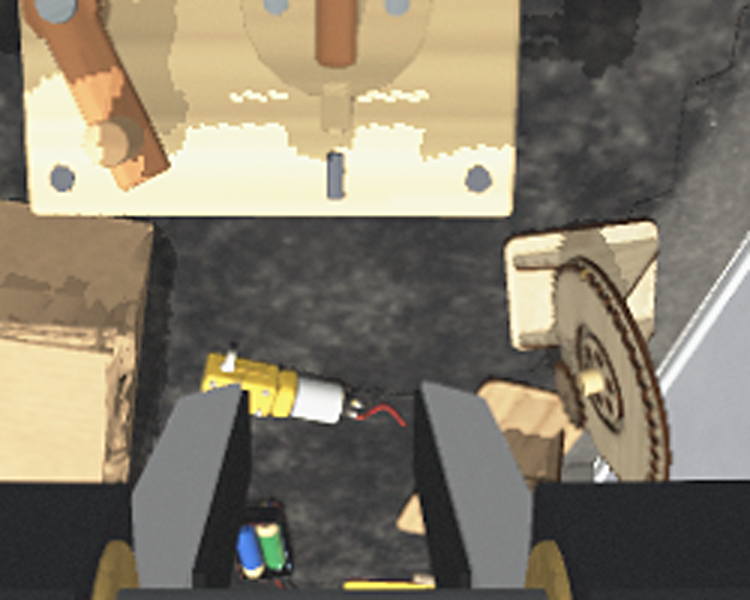

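The nose (337,130) points right at the mark (335,152–199) and the bar is centred at 336, so placement is good. The peg top is at about (113,137). Working out the hold-down angle.

```bash
cat > bz.py <<'E'
from h import *
import pickle
def onb(px,z,m):
    o,d=ray('w',[px],m);d=d[0];o=M.T@(o-BO);d=M.T@d;return o+d*(z-o[2])/d[2]
if __name__=='__main__':
    m=pickle.load(open('w6.pkl','rb'))
    pg=onb((150+113/3,90+136/3),.048,m);print('peg',pg,'tip-ish',onb((150+148/3,90+183/3),.022,m))
    m4=pickle.load(open('w1.pkl','rb'));pg1=onb((365*.64,300*.64),.048,m4);print('peg w1',pg1,'pivot w1',onb((342*.64,252*.64),.026,m4))
    for q in(pg,pg1):print(np.arctan2(q[0],q[1]+.085),np.hypot(q[0],q[1]+.085))
E
python3 bz.py
```

```text
peg [ 0.03926697 -0.0640817   0.048     ] tip-ish [ 0.05589177 -0.05906314  0.022     ]
peg w1 [ 0.04231731 -0.06527771  0.048     ] pivot w1 [ 0.00016023 -0.08446289  0.026     ]
1.0813166300700876 0.04449123347671146
1.1346697502994603 0.046687512877026785
```

```bash
python3 st.py; python3 - <<'E'
from h import *
plan([(bp(.040,-.0645,.09),PR),(bp(.040,-.0645,.027),PR)],.034,vm=.04)
t=np.linspace(1.1,-.05,13);P=np.c_[.045*np.sin(t),.045*np.cos(t)];print(np.c_[-np.diff(P[:,0]),np.diff(P[:,1])].round(4).tolist())
E
```

```text
board [ 0.0833 -0.0005  0.1657] roterr [-0.0016 -0.0001  0.0014] F board [-0.3 -0.6 -0.1] 0.029943368208247664 12.525
[[0.014, -0.021, 0.025], [-0.0, -0.0, 0.0], 0.034]
[[0.015, -0.022, 0.026], [-0.0, -0.0, 0.0], 0.034]
[[0.014, -0.021, 0.025], [-0.0, -0.0, 0.0], 0.034]
--
[[0.0, 0.0, 0.031], [-0.0, -0.0, 0.0], 0.034]
[[0.0, 0.0, 0.032], [-0.0, -0.0, 0.0], 0.034]
--
[[0.0021, 0.0037], [0.0025, 0.0035], [0.0028, 0.0033], [0.0031, 0.003], [0.0034, 0.0027], [0.0036, 0.0023], [0.0038, 0.002], [0.004, 0.0016], [0.0041, 0.0012], [0.0042, 0.0008], [0.0043, 0.0004], [0.0043, -0.0]]
```

Emit:
{"op": "drive_tool", "data": {
  "plan": [
    [[0.014,-0.021,0.025],[0,0,0],0.034],
    [[0.015,-0.022,0.026],[0,0,0],0.034],
    [[0.014,-0.021,0.025],[0,0,0],0.034],
    [[0,0,0],[0,0,0],0.034],
    [[0,0,0],[0,0,0],0.034]
  ]
}}

```text
time_s: 13.15
ee_pos: [0.5242, -0.1015, 0.1596]
eef_rot: [0.205, 0.595, 0.761, -0.159]
contact_force: [0.1, 0.2, -0.6]
opening: 0.0342
gripper_force: 0.0
```

```bash
python3 st.py; python3 - <<'E'
from h import *
import pickle
m=optics.camera_model('wrist');im=save('wrist','w7.png');pickle.dump(m,open('w7.pkl','wb'))
cv2.imwrite('pics/w7b.png',cv2.resize(im[130:330,170:370][:,:,::-1],None,fx=3,fy=3,interpolation=cv2.INTER_CUBIC))
for k in((40,-64.5,48),(0,-85,24)):print(k,(3*(proj('w',bp(*np.array(k)/1000),m)[0]-[170,130])+1).round())
E
```

```text
board [ 0.042  -0.0626  0.0907] roterr [ 0.0013  0.0008 -0.001 ] F board [-0.5  0.2 -0.4] 0.03417593903330841 13.15
(40, -64.5, 48) [265. 228.]
(0, -85, 24) [179.  39.]
```

View pics/w7b.png

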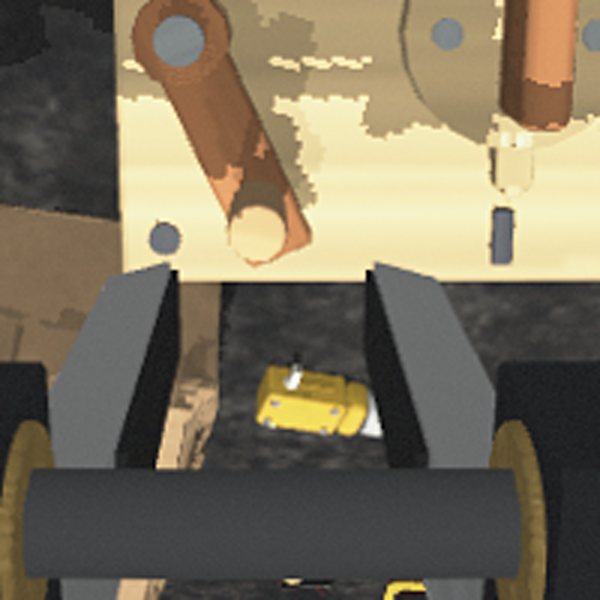

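The peg top is at (258,233), about 1.5 mm left of the estimate and between the open fingers. Correct, descend, and grip.

Emit:
{"op": "drive_tool", "data": {
  "plan": [
    [[0.001,-0.0035,0.03],[0,0,0],0.034],
    [[0,0,0.032],[0,0,0],0.034],
    [[0,0,0],[0,0,0],0.034],
    [[0,0,0],[0,0,0],0.034]
  ]
}}

```text
time_s: 13.7
ee_pos: [0.5278, -0.1316, 0.1058]
eef_rot: [0.205, 0.595, 0.761, -0.159]
contact_force: [-0.5, 0.5, 0.0]
opening: 0.0342
gripper_force: 0.0
```

```bash
python3 st.py
```

```text
board [ 0.0412 -0.0664  0.0291] roterr [ 0.0015  0.0006 -0.0018] F board [-0.5 -0.3  0.3] 0.034188980925339035 13.7
```

Emit:
{"op": "drive_tool", "data": {
  "plan": [
    [[0,0,0],[0,0,0],0],
    [[0,0,0],[0,0,0],0],
    [[0,0,0],[0,0,0],0]
  ],
  "grip_force": 8
}}

```text
time_s: 14.08
ee_pos: [0.5275, -0.1322, 0.1056]
eef_rot: [0.205, 0.595, 0.761, -0.159]
contact_force: [0.4, 1.5, 1.8]
opening: 0.0137
gripper_force: 8.0
```

```bash
python3 st.py
```

```text
board [ 0.0414 -0.0668  0.0287] roterr [ 0.0013  0.001  -0.0016] F board [-0.2  0.7  2.2] 0.013704069104033973 14.075
```

Emit:
{"op": "drive_tool", "data": {
  "plan": [
    [[0.0021,0.004,0],[0,0,0],0],
    [[0.0024,0.0038,0],[0,0,0],0],
    [[0.0028,0.0035,0],[0,0,0],0],
    [[0.0031,0.0032,0],[0,0,0],0]
  ]
}}

```text
time_s: 14.58
ee_pos: [0.5378, -0.1211, 0.1003]
eef_rot: [0.204, 0.595, 0.76, -0.161]
contact_force: [-2.3, 0.4, 6.4]
opening: 0.0137
gripper_force: 8.0
```

```bash
python3 st.py
```

```text
board [ 0.0317 -0.0541  0.0283] roterr [-0.0024  0.0027 -0.0016] F board [ 2.4 -2.2  6. ] 0.013699903246828862 14.575
```

Emit:
{"op": "drive_tool", "data": {
  "plan": [
    [[0.0035,0.0029,0],[0,0,0],0],
    [[0.0037,0.0026,0],[0,0,0],0],
    [[0.0039,0.0021,0],[0,0,0],0],
    [[0.0042,0.0018,0],[0,0,0],0]
  ]
}}

```text
time_s: 15.08
ee_pos: [0.5441, -0.106, 0.0927]
eef_rot: [0.205, 0.595, 0.76, -0.161]
contact_force: [-1.4, -0.8, 5.1]
opening: 0.0134
gripper_force: 8.0
```

```bash
python3 st.py
```

```text
board [ 0.0165 -0.0444  0.0282] roterr [-0.0018  0.0028 -0.0017] F board [ 2.9 -1.5  4.2] 0.013409413112224886 15.075
```

Following nicely. Continue to the stop.

Emit:
{"op": "drive_tool", "data": {
  "plan": [
    [[0.0043,0.0013,0],[0,0,0],0],
    [[0.0044,0.0009,0],[0,0,0],0],
    [[0.0045,0.0004,0],[0,0,0],0],
    [[0,0,0],[0,0,0],0]
  ]
}}

```text
time_s: 15.58
ee_pos: [0.545, -0.0925, 0.0854]
eef_rot: [0.204, 0.595, 0.761, -0.159]
contact_force: [1.4, 0.5, 4.3]
opening: 0.0135
gripper_force: 8.0
```

```bash
python3 st.py
```

```text
board [ 0.0017 -0.0402  0.0283] roterr [ 0.0012  0.0002 -0.0005] F board [2.  1.5 3.8] 0.013506684071030933 15.575
```

Emit:
{"op": "drive_tool", "data": {
  "plan": [
    [[0.0015,0,0],[0,0,0],0],
    [[0,0,0],[0,0,0],0]
  ]
}}

```text
time_s: 15.82
ee_pos: [0.5449, -0.0915, 0.0848]
eef_rot: [0.205, 0.595, 0.761, -0.159]
contact_force: [4.7, 1.6, 4.9]
opening: 0.0138
gripper_force: 8.0
```

```bash
python3 st.py
```

```text
board [ 0.0005 -0.04    0.0283] roterr [ 0.0015  0.0002 -0.0012] F board [2.1 5.  4.5] 0.013810253626628811 15.825
```

Emit:
{"op": "drive_tool", "data": {
  "plan": [
    [[0.0015,0,0],[0,0,0],0],
    [[0,0,0],[0,0,0],0]
  ]
}}

```text
time_s: 16.08
ee_pos: [0.5448, -0.0902, 0.0841]
eef_rot: [0.205, 0.595, 0.761, -0.159]
contact_force: [5.0, 1.7, 4.6]
opening: 0.0136
gripper_force: 8.0
```

```bash
python3 st.py
```

```text
board [-0.0009 -0.0399  0.0283] roterr [ 0.0017  0.0002 -0.0012] F board [1.9 5.3 4.2] 0.013608162399687465 16.075
```

Emit:
{"op": "drive_tool", "data": {
  "plan": [
    [[0.001,-0.0005,0],[0,0,0],0],
    [[0,0,0],[0,0,0],0]
  ],
  "grip_force": 15
}}

```text
time_s: 16.32
ee_pos: [0.5447, -0.0897, 0.0838]
eef_rot: [0.205, 0.595, 0.761, -0.158]
contact_force: [6.9, -0.2, 4.8]
opening: 0.014
gripper_force: 15.0
```

```bash
python3 st.py
```

```text
board [-0.0015 -0.0398  0.0284] roterr [ 0.0027  0.0006 -0.0012] F board [4.  6.7 3.3] 0.01402404651860126 16.325
```

Emit:
{"op": "drive_tool", "data": {
  "plan": [
    [[0.001,0,0],[0,0,0],0],
    [[0,0,0],[0,0,0],0]
  ]
}}

```text
time_s: 16.58
ee_pos: [0.5446, -0.089, 0.0834]
eef_rot: [0.205, 0.595, 0.761, -0.158]
contact_force: [5.9, 0.1, 6.5]
opening: 0.0137
gripper_force: 15.0
```

```bash
python3 st.py
```

```text
board [-0.0023 -0.0398  0.0284] roterr [ 0.0027  0.0008 -0.0013] F board [4.4 5.7 5. ] 0.013697342877955593 16.575
```

Emit:
{"op": "drive_tool", "data": {
  "plan": [
    [[0.001,0,0],[0,0,0],0],
    [[0,0,0],[0,0,0],0]
  ]
}}

```text
time_s: 16.82
ee_pos: [0.5444, -0.088, 0.0829]
eef_rot: [0.205, 0.595, 0.761, -0.158]
contact_force: [6.6, 0.5, 5.9]
opening: 0.0139
gripper_force: 15.0
```

```bash
python3 st.py
```

```text
board [-0.0034 -0.0397  0.0284] roterr [ 0.0028  0.0007 -0.0012] F board [3.9 6.5 4.5] 0.013913174900168657 16.825
```

Emit:
{"op": "drive_tool", "data": {
  "plan": [
    [[0,0,0],[0,0,0],0],
    [[0.001,0,0],[0,0,0],0],
    [[0,0,0],[0,0,0],0]
  ],
  "grip_force": 40
}}

```text
time_s: 17.2
ee_pos: [0.5444, -0.0878, 0.0827]
eef_rot: [0.206, 0.595, 0.761, -0.159]
contact_force: [6.8, 0.1, 5.5]
opening: 0.0129
gripper_force: 40.0
```

```bash
python3 st.py
```

```text
board [-0.0038 -0.0397  0.0284] roterr [ 0.0028  0.0018 -0.0014] F board [4.1 6.7 3.9] 0.012903576914597538 17.2
```

Emit:
{"op": "drive_tool", "data": {
  "plan": [
    [[0.001,0,0],[0,0,0],0],
    [[0,0,0],[0,0,0],0]
  ]
}}

```text
time_s: 17.45
ee_pos: [0.5443, -0.0874, 0.0825]
eef_rot: [0.206, 0.595, 0.761, -0.159]
contact_force: [7.5, -0.5, 6.1]
opening: 0.0131
gripper_force: 40.0
```

```bash
python3 st.py; python3 - <<'E'
from h import *
import pickle
m=optics.camera_model('wrist');im=save('wrist','w8.png');pickle.dump(m,open('w8.pkl','wb'))
hsv=cv2.cvtColor(im,cv2.COLOR_RGB2HSV)
for k in((0,-85,24),(-9,-70,22),(9,-70,22),(-9,-35,22),(-9,-25,22)):
    u=proj('w',bp(*np.array(k)/1000),m)[0];x,y=u.round().astype(int);print(k,u.round(),hsv[y,x] if 0<=y<384 and 0<=x<512 else None)
E
```

```text
board [-0.0042 -0.0396  0.0284] roterr [ 0.0027  0.0026 -0.0014] F board [5.1 7.1 4.2] 0.013137782926256985 17.45
(0, -85, 24) [182. 234.] [ 94  12 167]
(-9, -70, 22) [208. 218.] [ 15 114 125]
(9, -70, 22) [209. 248.] [ 19 113 245]
(-9, -35, 22) [269. 218.] [ 20  89 200]
(-9, -25, 22) [287. 218.] [ 20  88 174]
```

Stalled at the stop, probably. Release, lift clear and measure the arm by colour.

Emit:
{"op": "drive_tool", "data": {
  "plan": [
    [[-0.002,0,0],[0,0,0],0.026],
    [[0,0,0],[0,0,0],0.026],
    [[0,0,-0.02],[0,0,0],0.026],
    [[0,0,-0.04],[0,0,0],0.026],
    [[-0.03,0.02,-0.05],[0,0,0],0.026]
  ],
  "grip_force": 10
}}

```text
time_s: 18.12
ee_pos: [0.5509, -0.0543, 0.191]
eef_rot: [0.201, 0.594, 0.762, -0.163]
contact_force: [0.8, 0.6, -0.3]
opening: 0.0261
gripper_force: 0.0
```

Emit:
{"op": "drive_tool", "data": {
  "plan": [
    [[-0.03,0.02,-0.02],[0,0,0],0.026],
    [[0,0,0],[0,0,0],0.026],
    [[0,0,0],[0,0,0],0.026]
  ]
}}

```text
time_s: 18.5
ee_pos: [0.5758, -0.0664, 0.2233]
eef_rot: [0.203, 0.595, 0.761, -0.161]
contact_force: [-0.5, 0.1, 0.6]
opening: 0.0262
gripper_force: 0.0
```

```bash
python3 st.py; cat > meas.py <<'E'
from h import *
from bz import onb
import sys,pickle
m=optics.camera_model('wrist');im=save('wrist',sys.argv[1]+'.png');pickle.dump(m,open(sys.argv[1]+'.pkl','wb'))
hsv=cv2.cvtColor(im,cv2.COLOR_RGB2HSV)
mk=((hsv[...,0]>=3)&(hsv[...,0]<=16)&(hsv[...,1]>95)).astype(np.uint8)
# restrict to board area
poly=np.array([proj('w',bp(x,y,.022),m)[0] for x,y in((-.06,-.11),(.07,-.11),(.07,.06),(-.06,.06))]).round().astype(np.int32)
roi=np.zeros_like(mk);cv2.fillPoly(roi,[poly],1);mk=cv2.morphologyEx(mk*roi,cv2.MORPH_OPEN,np.ones((3,3),np.uint8))
n,l,st,ce=cv2.connectedComponentsWithStats(mk)
for i in range(1,n):
    if st[i,4]<60:continue
    c=max(cv2.findContours((l==i).astype(np.uint8),0,1)[0],key=cv2.contourArea)
    B=np.array([onb(q,.022,m)[:2] for q in c.reshape(-1,2).astype(float)])*1000
    rc=cv2.minAreaRect(B.astype(np.float32));bx=cv2.boxPoints(rc);print(st[i].tolist(),'rect',np.round(rc[0],1),np.round(rc[1],1),round(rc[2],1),'x',B[:,0].min().round(1),B[:,0].max().round(1),'y',B[:,1].min().round(1),B[:,1].max().round(1))
# pale peg top / dark mark
for k in((0,-40,48),(0,-85,24)):print(k,proj('w',bp(*np.array(k)/1000),m)[0].round(1))
E
python3 meas.py w9
```

```text
board [ 0.0552 -0.004   0.1567] roterr [-0.0046  0.0001 -0.0001] F board [ 0.1 -0.4  0.6] 0.026154758607394555 18.5
[260, 98, 14, 47, 617] rect [0.  0.6] [41.1 11.7] 0.0 x -20.5 20.5 y -5.3 6.5
[160, 109, 79, 27, 1248] rect [  0.5 -60.8] [71.4 22.5] 88.9 x -11.3 12.3 y -96.6 -25.1
(0, -40, 48) [218.1 122.3]
(0, -85, 24) [171.8 121.7]
```

```bash
python3 - <<'E'
from h import *
from bz import onb
import pickle
m=pickle.load(open('w9.pkl','rb'));im=cv2.imread('pics/w9.png')[:,:,::-1];hsv=cv2.cvtColor(im,cv2.COLOR_RGB2HSV)
for u in range(165,244,4):
    print(u,[f"{h}/{s}/{v}" for h,s,v in hsv[102:142:2,u]])
E
```

```text
165 ['19/88/188', '20/90/195', '20/90/196', '20/89/190', '19/94/177', '12/139/147', '13/134/143', '13/137/145', '12/91/137', '80/11/137', '93/20/139', '16/25/134', '11/102/145', '13/137/147', '12/135/145', '15/115/148', '24/69/249', '27/47/247', '27/42/247', '27/42/247']
169 ['20/87/158', '19/89/166', '21/88/166', '20/89/157', '12/139/150', '12/133/144', '13/135/121', '19/15/136', '90/12/145', '81/12/144', '83/14/143', '86/12/144', '90/12/144', '15/29/140', '13/138/146', '13/132/137', '20/96/236', '27/46/247', '27/41/247', '27/42/247']
173 ['19/88/160', '20/90/165', '20/88/165', '18/92/150', '13/140/155', '13/132/124', '13/134/124', '75/4/125', '94/13/142', '90/9/141', '98/14/142', '94/13/139', '95/11/142', '18/18/138', '12/140/146', '12/140/212', '12/145/216', '28/47/247', '28/42/247', '27/43/247']
177 ['20/88/160', '21/88/165', '19/86/167', '19/89/155', '12/134/120', '13/136/148', '13/133/125', '13/139/128', '12/60/106', '99/21/120', '90/16/126', '96/21/120', '11/76/134', '12/140/164', '12/138/146', '13/135/224', '19/100/230', '27/47/247', '27/43/247', '27/45/247']
181 ['20/87/158'
[... 3676 characters left out ...]
137/138', '13/135/138', '13/135/144', '12/136/148', '13/130/143', '13/136/144', '12/135/149', '16/129/245', '12/138/144', '29/44/253', '27/45/247', '27/45/247']
237 ['19/90/162', '19/87/158', '20/83/153', '19/86/157', '19/86/157', '19/84/155', '20/88/151', '13/123/116', '12/138/129', '12/131/125', '13/137/125', '12/134/129', '13/136/124', '13/137/121', '13/135/127', '13/139/202', '13/124/138', '28/51/252', '28/43/247', '27/43/247']
241 ['20/88/186', '20/88/185', '19/87/188', '20/90/187', '19/89/187', '19/83/156', '20/90/179', '20/89/180', '19/81/177', '25/36/157', '21/56/167', '19/91/187', '19/90/176', '27/55/250', '20/88/182', '20/89/187', '19/91/183', '19/89/181', '24/75/245', '24/73/240']
```

```bash
cat > ang.py <<'E'
from h import *
from bz import onb
import pickle,sys
n=sys.argv[1];m=pickle.load(open(n+'.pkl','rb'));im=cv2.imread(f'pics/{n}.png')[:,:,::-1]
hsv=cv2.cvtColor(im,cv2.COLOR_RGB2HSV);s=((hsv[...,0]<=17)&(hsv[...,1]>103))
us,lo,hi=[],[],[]
for u in range(187,238):
    if 210<u<226: continue   # peg
    v=np.where(s[100:150,u])[0]+100
    us.append(u);lo.append(v.min());hi.append(v.max())
for nm,e in(('low',lo),('high',hi)):
    B=np.array([onb((a,float(b)),.022,m)[:2] for a,b in zip(us,e)])*1000
    k=np.polyfit(B[:,1],B[:,0],1);print(nm,'slope rad',k[0].round(4),'x at y=-85',np.polyval(k,-85).round(2),'resid',np.std(B[:,0]-np.polyval(k,B[:,1])).round(2))
# board lower edge reference: first wood pixel from the top going down
P=[]
for u in range(190,330,5):
    col=im[40:110,u].astype(int);
    sc=hsv[:,u,1];
E
python3 ang.py w9
```

```text
low slope rad 0.0541 x at y=-85 -8.2 resid 0.27
high slope rad 0.0587 x at y=-85 8.67 resid 0.31
```

The hold-down is still about 0.055 rad short, because the pads slid along the round peg. I'll push the peg down-slope with the shut fingers.

Emit:
{"op": "drive_tool", "data": {
  "plan": [
    [[0.012,-0.019,0.038],[0.003,0,0],0],
    [[0.013,-0.019,0.038],[0,0,0],0],
    [[0,0,0.025],[0,0,0],0],
    [[0,0,0.025],[0,0,0],0],
    [[0,0,0],[0,0,0],0]
  ]
}}

```text
time_s: 19.18
ee_pos: [0.5478, -0.1164, 0.101]
eef_rot: [0.201, 0.595, 0.761, -0.164]
contact_force: [-0.3, -0.4, -1.6]
opening: 0.0008
gripper_force: 0.0
```

Emit:
{"op": "drive_tool", "data": {
  "plan": [
    [[0,0,0],[0,0,0],0],
    [[0,0,0],[0,0,0],0]
  ]
}}

```text
time_s: 19.42
ee_pos: [0.5511, -0.1147, 0.1039]
eef_rot: [0.203, 0.595, 0.761, -0.16]
contact_force: [-0.5, -0.3, 0.9]
opening: 0.0008
gripper_force: 0.0
```

```bash
python3 st.py
```

```text
board [ 0.0309 -0.0397  0.0329] roterr [-0.0025  0.0003 -0.001 ] F board [ 0.5 -0.5  0.7] 0.0008065084131228348 19.425
```

Emit:
{"op": "drive_tool", "data": {
  "plan": [
    [[0.004,0,0],[0,0,0],0],
    [[0.004,0,0],[0,0,0],0],
    [[0.002,0,0],[0,0,0],0],
    [[0,0,0],[0,0,0],0]
  ]
}}

```text
time_s: 19.92
ee_pos: [0.5487, -0.1069, 0.0983]
eef_rot: [0.203, 0.595, 0.761, -0.161]
contact_force: [0.6, -0.8, -0.4]
opening: 0.0004
gripper_force: 0.0
```

```bash
python3 st.py
```

```text
board [ 0.021  -0.0401  0.0321] roterr [-0.0037  0.0007 -0.0008] F board [ 0.6  0.4 -0.8] 0.00044910852891122567 19.925
```

Emit:
{"op": "drive_tool", "data": {
  "plan": [
    [[0.002,0,0.002],[0,0,0],0],
    [[0.002,0,0],[0,0,0],0],
    [[0,0,0],[0,0,0],0]
  ]
}}

```text
time_s: 20.3
ee_pos: [0.5481, -0.1048, 0.0945]
eef_rot: [0.203, 0.595, 0.76, -0.161]
contact_force: [-0.3, 0.0, -0.2]
opening: 0.0003
gripper_force: 0.0
```

```bash
python3 st.py
```

```text
board [ 0.0172 -0.0402  0.0299] roterr [-0.0041  0.0009 -0.0011] F board [-0.2 -0.3 -0.1] 0.0003363258422343802 20.3
```

Emit:
{"op": "drive_tool", "data": {
  "plan": [
    [[0.0015,0,0],[0,0,0],0],
    [[0,0,0],[0,0,0],0]
  ]
}}

```text
time_s: 20.55
ee_pos: [0.548, -0.1037, 0.094]
eef_rot: [0.203, 0.596, 0.76, -0.161]
contact_force: [0.6, -1.5, -0.8]
opening: 0.0003
gripper_force: 0.5
```

```bash
python3 st.py
```

```text
board [ 0.016  -0.0401  0.03  ] roterr [-0.0037  0.0011 -0.0014] F board [ 1.   0.2 -1.4] 0.0002900351756520226 20.55
```

Emit:
{"op": "drive_tool", "data": {
  "plan": [
    [[0.0015,0,0],[0,0,0],0],
    [[0,0,0],[0,0,0],0]
  ]
}}

```text
time_s: 20.8
ee_pos: [0.5478, -0.1025, 0.0933]
eef_rot: [0.203, 0.596, 0.76, -0.161]
contact_force: [1.6, -2.1, -0.1]
opening: 0.0008
gripper_force: 1.1
```

```bash
python3 st.py
```

```text
board [ 0.0146 -0.0399  0.03  ] roterr [-0.0036  0.0013 -0.0015] F board [ 2.   1.1 -1.3] 0.0008388216053738613 20.8
```

Emit:
{"op": "drive_tool", "data": {
  "plan": [
    [[0.0015,0,0],[0,0,0],0],
    [[0,0,0],[0,0,0],0]
  ]
}}

```text
time_s: 21.05
ee_pos: [0.5478, -0.1022, 0.0932]
eef_rot: [0.204, 0.596, 0.76, -0.161]
contact_force: [3.0, -3.9, 2.1]
opening: 0.0004
gripper_force: 2.9
```

```bash
python3 st.py
```

```text
board [ 0.0143 -0.0399  0.03  ] roterr [-0.0038  0.003  -0.0022] F board [ 5.   1.9 -0.5] 0.00040831302756874833 21.05
```

Emit:
{"op": "drive_tool", "data": {
  "plan": [
    [[0.0015,0,0],[0,0,0],0],
    [[0.001,0,0],[0,0,0],0],
    [[0,0,0],[0,0,0],0]
  ]
}}

```text
time_s: 21.42
ee_pos: [0.5477, -0.1021, 0.093]
eef_rot: [0.205, 0.596, 0.759, -0.162]
contact_force: [4.0, -7.2, 5.3]
opening: 0.0004
gripper_force: 4.8
```

```bash
python3 st.py
```

```text
board [ 0.0141 -0.0399  0.03  ] roterr [-0.0043  0.0062 -0.0037] F board [9.6 2.2 0.6] 0.00039581476246831285 21.425
```

Emit:
{"op": "drive_tool", "data": {
  "plan": [
    [[-0.006,0,0],[0,0,0],0],
    [[-0.01,0,-0.01],[0,0,0],0],
    [[-0.01,0.01,-0.04],[0,0,0],0],
    [[-0.01,0.014,-0.04],[0,0,0],0],
    [[-0.005,0.014,-0.04],[0,0,0],0]
  ]
}}

```text
time_s: 22.05
ee_pos: [0.5763, -0.0596, 0.2247]
eef_rot: [0.202, 0.595, 0.761, -0.16]
contact_force: [0.5, 0.1, 1.0]
opening: 0.0002
gripper_force: 0.0
```

Emit:
{"op": "drive_tool", "data": {
  "plan": [
    [[0,0,0],[0,0,0],0],
    [[0,0,0],[0,0,0],0]
  ]
}}

```text
time_s: 22.3
ee_pos: [0.5756, -0.0609, 0.2229]
eef_rot: [0.202, 0.595, 0.761, -0.161]
contact_force: [-0.6, -0.7, -0.3]
opening: 0.0005
gripper_force: 0.0
```

```bash
python3 st.py; python3 meas.py w10; python3 ang.py w10
```

```text
board [ 0.0503 -0.0029  0.1591] roterr [-0.0056 -0.      0.    ] F board [ 0.4 -0.7 -0.5] 0.0005144606860808689 22.3
[259, 104, 13, 47, 595] rect [0.7 0.3] [11.1 41.6] 90.0 x -20.2 21.5 y -5.3 5.8
[160, 114, 78, 26, 1257] rect [ -0. -61.] [71.3 22.8] 89.5 x -11.6 11.2 y -96.7 -25.3
(0, -40, 48) [217.4 128. ]
(0, -85, 24) [171.8 126.9]
low slope rad -0.0005 x at y=-85 -8.5 resid 0.34
high slope rad 0.0 x at y=-85 8.5 resid 0.15
```

The hold-down is at its stop (slope 0.000 rad). A quick numeric check of the hub's bar against the mark, then hand in.

```bash
python3 - <<'E'
from h import *
from bz import onb
import pickle
for n in('w6','w9','w10'):
    m=pickle.load(open(n+'.pkl','rb'));im=cv2.imread(f'pics/{n}.png')[:,:,::-1];hsv=cv2.cvtColor(im,cv2.COLOR_RGB2HSV)
    def blob(mask,c,z,w=.04):
        u=proj('w',bp(*c),m)[0].astype(int);k=np.zeros(mask.shape,bool);k[max(0,u[1]-30):u[1]+30,u[0]-20:u[0]+20]=1
        nn,l,st,ce=cv2.connectedComponentsWithStats((mask&k).astype(np.uint8));i=1+np.argmax(st[1:,4]);return onb(ce[i],z,m)*1000,st[i].tolist()
    print(n,'bar',blob((hsv[...,0]<=16)&(hsv[...,1]>103),(0,0,.04),.04),'mark',blob((hsv[...,2]<115)&(hsv[...,1]<90),(.055,0,.003),.003))
    # nose: edges of nose across y at board x=36, from top-face brightness profile
    for x in(.034,.038,.046): 
        print(x,[int(im[tuple(proj('w',bp(x,y/1000,.012 if x<.043 else .0),m)[0].round().astype(int)[::-1])].sum()) for y in range(-12,13,2)])
E
```

```text
w6 bar (array([-0.45603042, -0.20064873, 40.        ]), [255, 65, 14, 48, 642]) mark (array([76.32286929, -0.95635451,  3.        ]), [241, 162, 40, 15, 600])
0.034 [524, 524, 522, 525, 492, 501, 499, 508, 472, 529, 524, 527, 527]
0.038 [569, 569, 569, 572, 496, 498, 506, 507, 497, 572, 575, 551, 738]
0.046 [566, 569, 573, 569, 577, 568, 729, 741, 592, 723, 720, 720, 720]
w9 bar (array([-0.92608937,  0.05834056, 40.        ]), [260, 98, 14, 47, 614]) mark (array([76.51726562, -0.79159126,  3.        ]), [245, 191, 40, 15, 600])
0.034 [668, 669, 669, 654, 649, 648, 651, 655, 609, 576, 665, 669, 669]
0.038 [689, 691, 690, 680, 661, 648, 648, 654, 631, 693, 691, 689, 690]
0.046 [696, 695, 695, 695, 696, 689, 694, 681, 696, 693, 692, 690, 693]
w10 bar (array([-0.66486126,  0.05803287, 40.        ]), [259, 104, 13, 47, 592]) mark (array([77.0107123 , -0.86196182,  3.        ]), [244, 195, 40, 16, 640])
0.034 [663, 662, 662, 663, 627, 640, 638, 644, 596, 676, 663, 662, 662]
0.038 [681, 682, 681, 681, 631, 641, 640, 645, 615, 686, 681, 680, 683]
0.046 [683, 680, 683, 684, 684, 677, 680, 666, 683, 682, 682, 682, 682]
```

```bash
python3 -c "
from h import *
print(manip.hand_in())"
```

```text
the job is handed in; nothing more can be done
None
```

The nosed hub lies flat against both dowels with its nose pointing at the mark, released; the hold-down is swung to its stop over the hub's edge, the plain hub and other things were not touched, and the job was handed in at about 22 s (no verdict shown).

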